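# Put the shop decorations away in the numbered tray and lock it

## Task

Put the decorations on the bench away in the numbered tray. First lift the tray's keeper bar over its bumps, slide it fully open and let it down; then stand each decoration upright on the floor of its own pocket (tree 1, candle 2, lantern 3, snowflake 4, bauble 5), strictly in number order, leaving the pocket empty where a decoration is missing today. Last, lift the bar back over the bumps, slide it fully closed so that it drops in behind them, and leave the jug, carton and tape roll alone.

Things in the scene. Friction and masses are not known exactly. Their poses are not given: they have to be found in the camera images.
- tree_mid (a point): The tree: flat stepped wooden tree cut-out 16 mm thick (along its own x) and 58 mm wide at the bottom (along its own y), 113 mm tall in all, about 40 mm wide at this point. It stands on a round weighted foot 50 mm in diameter and 14 mm thick with a 14 mm stem; about 0.25 kg, nearly all in the foot. Point on its upright axis, 75 mm above the underside of the foot, a good place to grip; z up. Its own pocket is number 1. May be absent.
- candle_mid (a point): The LED candle: plain white upright cylinder 36 mm in diameter, 50 to 100 mm up, with a small flame tip to 116 mm. It stands on a round weighted foot 50 mm in diameter and 14 mm thick with a 14 mm stem; about 0.25 kg, nearly all in the foot. Point on its upright axis, 75 mm above the underside of the foot, a good place to grip; z up. Its own pocket is number 2. May be absent.
- lantern_mid (a point): The lantern: dark square box 44 x 44 mm (faces along its own x and y), 50 to 98 mm up, with a smaller square cap to 106 mm. It stands on a round weighted foot 50 mm in diameter and 14 mm thick with a 14 mm stem; about 0.25 kg, nearly all in the foot. Point on its upright axis, 75 mm above the underside of the foot, a good place to grip; z up. Its own pocket is number 3. May be absent.
- flake_mid (a point): The snowflake: three crossed bars, flat, 14 mm thick (along its own x), 54 mm across, 48 to 102 mm up; this point is at its hub. It stands on a round weighted foot 50 mm in diameter and 14 mm thick with a 14 mm stem; about 0.25 kg, nearly all in the foot. Point on its upright axis, 75 mm above the underside of the foot, a good place to grip; z up. Its own pocket is number 4. May be absent.
- bauble_mid (a point): The bauble: metal ball 50 mm in diameter, 50 to 100 mm up; this point is the ball's centre. It stands on a round weighted foot 50 mm in diameter and 14 mm thick with a 14 mm stem; about 0.25 kg, nearly all in the foot. Point on its upright axis, 75 mm above the underside of the foot, a good place to grip; z up. Its own pocket is number 5. May be absent.
- pocket1 (a point): Pocket 1 of the tray (1 black dot on the white label behind it): a square pocket 58 x 58 mm, 18 mm deep, open upward. Point at the centre of its floor, 6 mm above the table; z up, x of the tray away from the robot across the row, y along the row towards pocket 1. Pockets are 66 mm apart; walls between them 8 mm, tops 24 mm above the table.
- pocket2 (a point): Pocket 2 of the tray (2 black dots on the white label behind it): a square pocket 58 x 58 mm, 18 mm deep, open upward. Point at the centre of its floor, 6 mm above the table; z up, x of the tray away from the robot across the row, y along the row towards pocket 1. Pockets are 66 mm apart; walls between them 8 mm, tops 24 mm above the table.
- pocket3 (a point): Pocket 3 of the tray (3 black dots on the white label behind it): a square pocket 58 x 58 mm, 18 mm deep, open upward. Point at the centre of its floor, 6 mm above the table; z up, x of the tray away from the robot across the row, y along the row towards pocket 1. Pockets are 66 mm apart; walls between them 8 mm, tops 24 mm above the table.
- pocket4 (a point): Pocket 4 of the tray (4 black dots on the white label behind it): a square pocket 58 x 58 mm, 18 mm deep, open upward. Point at the centre of its floor, 6 mm above the table; z up, x of the tray away from the robot across the row, y along the row towards pocket 1. Pockets are 66 mm apart; walls between them 8 mm, tops 24 mm above the table.
- pocket5 (a point): Pocket 5 of the tray (5 black dots on the white label behind it): a square pocket 58 x 58 mm, 18 mm deep, open upward. Point at the centre of its floor, 6 mm above the table; z up, x of the tray away from the robot across the row, y along the row towards pocket 1. Pockets are 66 mm apart; walls between them 8 mm, tops 24 mm above the table.
- handle (a point): Upright handle fin of the keeper bar, dark steel, 14 mm thick along the tray's x, 36 mm wide along the row, from 34 to 108 mm above the table when the bar is down. It stands on the bar's end beyond pocket 5 (59 mm along the row from that pocket's centre). Point on the fin's middle, 88 mm above the table when down (20 mm below its top); axes as the tray's.
- keeper (a joint): Travel (m) of the aluminium keeper bar, 26 x 8 mm, which spans the row on the robot's side: 0 = fully closed (it lies over that edge of all pockets and holds the feet in), growing as it slides towards the robot (the tray's -x) to 0.055 = fully open. Slides with about 1 N. A steel bump at each end blocks it between 0.004 and 0.040 unless it is lifted.
- keeper_lift (a joint): Height (m) of the keeper bar above its rest: 0 = down on its rails, at most 0.020. The square-sided bumps are 9 mm high, so it must be lifted over 0.009 to pass them, either way, and is set down beyond them; closed, it drops in behind them only at a travel below 0.004. It weighs 0.25 kg, sinks by itself when let go, and cannot tilt or come off.
- jug_mid (a point): Bystander: black plastic jug, 75 x 110 x 188 mm. Point 75 mm above its underside.
- carton_mid (a point): Bystander: small cardboard carton, 120 x 160 x 90 mm. Point at its centre.
- tape_mid (a point): Bystander: roll of packing tape lying flat, 100 mm in diameter, 48 mm high. Point at its centre.
Things that resemble listed ones, but are neither listed nor needed, are in the scene too. Leave any blue or yellow look-alike of the part that bears flake_mid alone.

How it is judged:
On the way, in this order (a step that is already met when the one before it is completed fails the run):
1. the keeper bar has been lifted over the bumps, slid open and let down (value of joint keeper above 0.041 m and value of joint keeper_lift below 0.004 m), for 0.2 s.
2. the tree stands in pocket 1 (horizontal distance between tree_mid and pocket1 below 0.012 m and z of tree_mid in the frame of pocket1 below 0.08 m and angle between tree_mid's own z axis and vertical below 0.12 rad), for 0.2 s.
3. the candle stands in pocket 2 (horizontal distance between candle_mid and pocket2 below 0.012 m and z of candle_mid in the frame of pocket2 below 0.08 m and angle between candle_mid's own z axis and vertical below 0.12 rad), for 0.2 s.
4. the lantern stands in pocket 3 (horizontal distance between lantern_mid and pocket3 below 0.012 m and z of lantern_mid in the frame of pocket3 below 0.08 m and angle between lantern_mid's own z axis and vertical below 0.12 rad), for 0.2 s.
5. the snowflake stands in pocket 4 (horizontal distance between flake_mid and pocket4 below 0.012 m and z of flake_mid in the frame of pocket4 below 0.08 m and angle between flake_mid's own z axis and vertical below 0.12 rad), for 0.2 s.
6. the bauble stands in pocket 5 (horizontal distance between bauble_mid and pocket5 below 0.012 m and z of bauble_mid in the frame of pocket5 below 0.08 m and angle between bauble_mid's own z axis and vertical below 0.12 rad), for 0.2 s.
7. the keeper bar is closed and down behind its bumps (value of joint keeper below 0.0055 m and value of joint keeper_lift below 0.004 m), for 0.2 s.
At the end, for the whole second after the job is handed in: Every decoration present stands upright (within 0.12 rad) on the floor of its own pocket (axis within 12 mm of the pocket's centre, no more than 5 mm high), and the keeper bar is closed (travel under 5.5 mm) and down (within 4 mm) (all of step 2 and all of step 3 and all of step 4 and all of step 5 and all of step 6 and all of step 7); the robot touches nothing.
It fails at once if the jug is moved more than 30 mm (distance of jug_mid from where it was at the start of the episode above 0.03 m).
It fails at once if the carton is moved more than 30 mm (distance of carton_mid from where it was at the start of the episode above 0.03 m).
It fails at once if the tape is moved more than 30 mm (distance of tape_mid from where it was at the start of the episode above 0.03 m).
Of tree, candle, lantern, flake, bauble only 4 to 5 are there at a start; the rules pass over those that are not, and their reading is None.
At some moment in a run one of tree, candle, lantern, flake, bauble may be knocked a few centimetres aside while the robot is not near it.
It also fails if it takes over 208 s, if anything falls off the work surface, if the arm or the gripper's body presses on something with over 40 N, if the wrist force passes 120 N, or if a joint passes its speed limit or range.

## Robot

A 7-joint arm with a two-finger parallel gripper is mounted at the origin on the work surface. World frame = base frame: x ahead of the robot, y to its left, z up, the work surface at z = 0. Lengths are in m, angles in rad, forces in N, time in s.
With the tool pointing down it reaches from about 0.4 to 0.85 m from the base axis. Payload 6.9 kg.
Tool frame: the origin (TCP) lies between the finger pads; the fingertips stand env.nose_length ahead of it and the grasp point (between the pads) lies 5 mm behind it (env.nose_length is the distance from the TCP to the fingertips, in m); z points along the fingers, y is the line along which they close (so a half turn about z gives the same grasp; the last joint's range is limited). The gripper opens to 85 mm and grips with 20 to 120 N. Pads are 22 mm wide; open, the fingers measure 114 mm over their backs; the gripper's body (76 mm by 85 mm) begins 54 mm behind the grasp point. The pads swing forward as they close: fully open they stand 13 mm farther back than shut.
Start: joints at [-1.222, 0.507, -0.238, 1.5, 0.126, 1.149, -0.155], TCP at [0.151, 0.607, 0.22] pointing down, gripper open.
Joint ranges: [-3.08, 3.08], [-0.24, 2.05], [-1.43, 1.35], [0, 2.5], [-1.52, 4.66], [0.17, 1.96], [-2.89, 2.89]. Speed limits (rad/s): [2.39, 2.39, 3.14, 3.14, 3.14, 3.14, 3.14].

## Interface

Orientations are given as a unit quaternion [w, x, y, z].
In Python, from workcell import env gives the robot as it stands.
- The arm moves only by the shell command python3 -m crank 'ROWS' [FORCE]. ROWS is JSON, a list of rows, each an object with "claw": the closure, from 0 (fully open) to 1 (shut); "offset": the shift along the world's x, y, z in mm, a list of three; "twist": the turn about the world's z in rad. A call has 1 to 20 rows; each row shifts and turns the commanded pose from where the row before left it; what a row does not reach is not made up. A row lasts 1/12 s, in which the tool goes at most 41.7 mm and 7.16 degrees, less where a joint would pass 70% of its speed; a pose out of reach is approached as far as the arm can. A call is refused whole if a number of a shift passes 41.7 or a number of a turn 0.125, either way. A call with a gripper value outside its range is refused whole. The fingers move at their own pace and stop on an object; FORCE is the grip in N (left out, the last holds). Time passes only in rows, so rows that do not move let the fingers close. It gives the time, the measured TCP pose, the force, the opening and the grip force at its end, in the units of the state.
- env.sense(): the state, without advancing time (a new reading comes with each control period).
- env.camera(name): name is "scene" or "top" or "wrist"; returns a dict with "frame" (400x640x3 uint8, red, green, blue), "range_z" (400x640 float32, m along the optical axis (not along the pixel's ray), 0 where there is no reading), "fovy" (degrees; the focal length in pixels is half the picture's height over the tangent of half this angle, whatever the lens; pixels are square), "cx", "cy" (the principal point, pixels), "R" (3x3) and "t" (3): a world point X has camera coordinates R X + t. Camera axes: x right, y down, z forward; pixel columns grow to the right and rows downward; lengths in m; the calibration is good to about 2 mm. The wrist camera is an equidistant fisheye: a pixel r from the principal point sees the ray r / f radians off the axis. A picture is of the moment at which its call begins.
- env.job_done(): hands the job in; it is judged then, once.
Trained networks look in a picture, given as the dict that the camera call returned (one of the last four; its "shot" number tells which), for a name from the list of things; names that differ only in an ending like _2 or _b are one class to them, and where a whole thing is asked for, a point or a joint stands for the part that bears it (a point fixed in the world has none). Each returns a list of dicts, best first, with "confidence" (0 to 1); they miss things now and then, are a little off and sometimes report something else, mostly with a low value. They report only what shows in the picture. A call takes as long as a camera call. They do not tell look-alikes from the thing itself.
- env.look_for(query, picture): "position" ([x, y, z] in m, in world coordinates, good to about 4 mm: the middle of the surface that is visible of it).
The state is a dict: "t": time; "joint_pos": joint angles; "joint_vel": joint speeds; "joint_torque": joint torques, N m; "eef_pos": TCP position; "tool_rot": TCP orientation; "contact_force": force on the tool from outside, world axes, zero at the start; "torque": the same for the moment, N m; "width": finger opening in m; "grasp_force": force on a finger pad.
Only numpy, scipy, OpenCV 4.12 (cv2) and the standard library are available. Lean on these libraries where they do the work, as an engineer would, in place of code of your own. Each camera call takes 0.05 s, during which the arm holds its last target. There are 200 camera calls.

## Working session

There is one attempt and no reset: what is moved stays moved. The work goes in short steps, Python scripts to look and compute and a shell command to move; the robot and the scene stay as the last step left them, time stands still between calls to the robot, and variables do not carry over. Pictures are saved under pics/ and viewed, at most 14 in all, crops included, and the job is handed in when it is done.

```bash
mkdir -p pics; ls; cat > h.py <<'E'
import numpy as np, cv2
from workcell import env
def save(p,name): cv2.imwrite('pics/'+name,cv2.cvtColor(p['frame'],cv2.COLOR_RGB2BGR))
def cloud(p):
    h,w=p['range_z'].shape; f=h/2/np.tan(np.radians(p['fovy'])/2)
    v,u=np.mgrid[:h,:w]; z=p['range_z']
    X=np.stack([(u-p['cx'])/f*z,(v-p['cy'])/f*z,z],-1)
    return (X-p['t'])@p['R']
E
python3 - <<'E'
from h import *
print(env.sense(), env.nose_length)
for n in ('scene','top'):
    p=env.camera(n); save(p,n+'1.png')
    print(n,p['t'],p['R'].round(2).tolist())
    for q in ['tree_mid','candle_mid','lantern_mid','flake_mid','bauble_mid','handle','jug_mid','carton_mid','tape_mid','pocket1','pocket5']:
        try: print(q,[(np.round(d['position'],3).tolist(),round(d['confidence'],2)) for d in env.look_for(q,p)])
        except Exception as e: print(q,e)
E
```

```text
pics
{'t': 0.0, 'joint_pos': array([-1.22147579,  0.50828619, -0.23753034,  1.5011359 ,  0.12570246,
        1.14888141, -0.1547731 ]), 'joint_vel': array([ 0.00050724,  0.00092628,  0.00023443,  0.00111397, -0.00088566,
       -0.00159813, -0.00065622]), 'joint_torque': array([-2.69970378e-04, -6.20587993e+01, -2.18638055e+00, -2.49658191e+01,
        1.28766263e-02,  1.14133355e-02,  4.73767159e-06]), 'eef_pos': array([0.15083071, 0.60599391, 0.21886089]), 'tool_rot': array([-8.67115564e-05,  1.21583456e-01,  9.92580839e-01, -8.56253092e-04]), 'contact_force': array([ 0.41692919,  0.70714374, -0.08616061]), 'torque': array([ 0.00370368, -0.03151013, -0.02068978]), 'grasp_force': 0.0, 'width': 0.08544116940450887} 0.014
scene [-0.0086234  -0.28030036  1.7305018 ] [[-0.05, 1.0, 0.01], [0.63, 0.04, -0.78], [-0.78, -0.04, -0.63]]
tree_mid [([0.475, 0.196, 0.058], 0.72), ([0.626, -0.064, 0.023], 0.7)]
candle_mid []
lantern_mid [([0.462, 0.336, 0.072], 0.67), ([0.484, 0.007, 0.057], 0.56)]
flake_mid [([0.454, -0.17, 0.054], 0.86), ([0.468, -0.079, 0.025], 0.81), ([0.364, -0.246, 0.039], 
[... 530 characters left out ...]
4], [0.14, -0.0, -0.99]]
tree_mid [([0.459, 0.2, 0.062], 0.7)]
candle_mid [([0.467, 0.013, 0.103], 0.71)]
lantern_mid [([0.443, 0.333, 0.096], 0.72), ([0.467, 0.014, 0.104], 0.18)]
flake_mid [([0.352, -0.238, 0.052], 0.73), ([0.446, -0.172, 0.015], 0.67), ([0.345, -0.141, 0.048], 0.67), ([0.461, -0.07, 0.067], 0.51)]
bauble_mid [([0.454, -0.359, 0.086], 0.85), ([0.611, -0.074, 0.032], 0.7)]
handle [([0.616, -0.071, 0.032], 0.87)]
jug_mid [([0.603, 0.401, 0.144], 0.65)]
carton_mid [([0.668, -0.438, 0.09], 0.75), ([0.607, -0.072, 0.036], 0.45)]
tape_mid [([0.404, 0.493, 0.052], 0.56), ([0.446, 0.336, 0.1], 0.31)]
pocket1 [([0.613, -0.062, 0.006], 0.57)]
pocket5 [([0.613, -0.062, 0.006], 0.57)]
```

View pics/scene1.png

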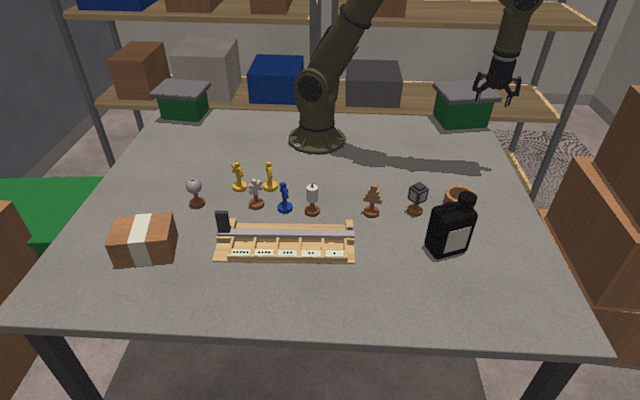

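View pics/top1.png

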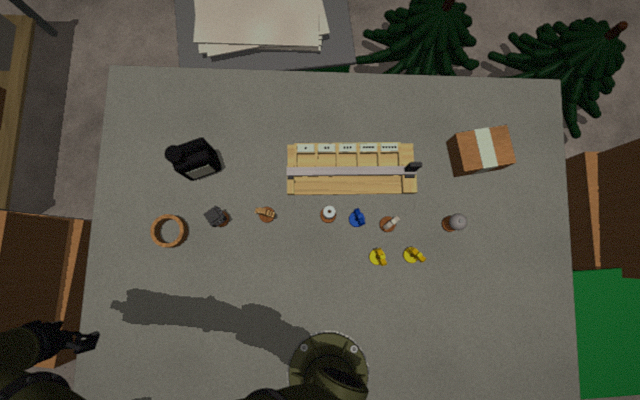

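Pictures: all five decorations are present (silver snowflake at top (390,224); blue at (357,217) and yellow ones at (378,257), (414,255) are look-alikes). The tray spans (287-417,143-194), with the handle at (412,167). Next, measure from depth.

```bash
cat >> h.py <<'E'
def pts_of(names=('top','scene')):
    out=[]
    for n in names:
        p=env.camera(n); c=cloud(p); out.append((p,c,(p['range_z']>0)))
    return out
def ax(P,lo,hi):
    Q=P[(P[:,2]>lo)&(P[:,2]<hi)]
    if len(Q)<4: return None
    r=cv2.minAreaRect(np.float32(Q[:,:2]*1000))
    return len(Q),np.round(r[0],1).tolist(),np.round(r[1],1).tolist(),round(r[2],1)
def report(obj,r=0.05,views=None):
    views=views or pts_of()
    for k,(x,y) in obj.items():
        for i,(p,c,ok) in enumerate(views):
            m=ok&(np.hypot(c[...,0]-x,c[...,1]-y)<r); P=c[m]
            print(k,i,'up',ax(P,.05,.12),'foot',ax(P,.006,.02), 'zmax',P[:,2].max().round(3))
    return views
E
python3 - <<'E'
from h import *
v=report(dict(tree=(.465,.198),candle=(.467,.012),lantern=(.45,.335),flake=(.45,-.171),bauble=(.46,-.362)))
# tray
for p,c,ok in v:
    m=ok&(c[...,0]>.52)&(c[...,0]<.75)&(abs(c[...,1]+.06)<.24); P=c[m]
    print('tray all',ax(P,.006,.03)); print('wall',ax(P,.018,.028)); print('bar',ax(P,.030,.042)); print('handle',ax(P,.06,.115),P[P[:,2]>.06].mean(0))
    rgb=p['frame'][m].astype(int); w=P[(rgb.min(1)>170)]; print('white',ax(w,0.0,.06))
    print('topface',ax(P,.1,.115))
E
```

```text
tree 0 up (127, [466.7, 201.3], [57.4, 16.3], 77.4) foot (110, [470.9, 206.0], [59.3, 51.2], 67.3) zmax 0.119
tree 1 up (251, [466.8, 200.7], [57.1, 22.5], 79.1) foot (125, [469.1, 199.9], [48.3, 47.0], 76.6) zmax 0.115
candle 0 up (137, [470.8, 11.6], [34.6, 33.4], 47.4) foot (84, [469.1, 7.7], [69.0, 65.6], 70.4) zmax 0.116
candle 1 up (196, [473.5, 10.6], [33.9, 35.8], 79.4) foot (124, [472.1, 8.7], [50.5, 46.0], 34.6) zmax 0.112
lantern 0 up (303, [449.2, 342.5], [45.5, 44.4], 36.0) foot (63, [452.5, 330.7], [29.5, 90.2], 63.9) zmax 0.111
lantern 1 up (352, [450.1, 340.9], [48.6, 46.5], 39.1) foot (122, [452.9, 340.9], [45.2, 50.0], 83.5) zmax 0.109
flake 0 up (101, [448.4, -174.1], [13.9, 51.5], 40.1) foot (141, [444.3, -166.9], [82.9, 57.3], 21.4) zmax 0.106
flake 1 up (171, [449.0, -174.4], [19.2, 52.6], 40.5) foot (122, [447.1, -177.0], [57.9, 49.5], 46.3) zmax 0.105
bauble 0 up (237, [454.9, -367.7], [47.1, 46.8], 73.7) foot (123, [457.9, -356.3], [72.0, 50.3], 71.5) zmax 0.106
bauble 1 up (202, [465.2, -368.7], [36.5, 48.1], 14.6) foot (119, [458.7, -369.0], [48.3, 48.3], 28.7) zmax 0.107
tray all (3880, [631.4, -68.2], [451.2, 221.5], 90.0)
wall (1490, [621.8, -58.2], [163.2, 404.7], 2.3)
bar (1094, [622.0, -56.7], [158.3, 401.1], 3.4)
handle (113, [616.4, -237.9], [13.2, 37.5], 2.3) [ 0.61480268 -0.23554579  0.09577657]
white None
topface (64, [616.4, -238.2], [13.2, 36.8], 2.3)
tray all (3183, [623.3, -51.0], [168.0, 419.5], 3.2)
wall (1609, [623.7, -57.7], [168.0, 402.6], 3.2)
bar (929, [606.8, -58.9], [40.2, 402.3], 2.9)
handle (210, [617.7, -239.0], [20.7, 36.7], 7.4) [ 0.62180601 -0.23755721  0.0884168 ]
white (516, [651.9, -43.9], [97.5, 346.6], 2.6)
topface (68, [617.5, -239.0], [20.9, 34.5], 1.0)
```

```bash
python3 - <<'E'
from h import *
th=0.044; ex=np.array([np.cos(th),np.sin(th)]); ey=np.array([-ex[1],ex[0]]); H=np.array([.617,-.2385])
for p,c,ok in pts_of():
    d=c[...,:2]-H; u=d@ex; w=d@ey; z=c[...,2]
    m=ok&(abs(u)<.12)&(w>-.06)&(w<.40)
    def edges(sel,q,n):
        h,e=np.histogram(q[sel],bins=np.arange(-.1,.4,.004)); print(n,[(int(round(a*1000+2)),int(b)) for a,b in zip(e,h) if b>15])
    fl=m&(z>.001)&(z<.012)
    edges(fl&(w>.03)&(w<.35)&(abs(u)<.1),u,'floor u'); edges(fl&(u>.01)&(u<.05),w,'floor w')
    W=m&(z>.019)&(z<.030); edges(W&(u>.01)&(u<.05),w,'wall w')
    edges(m&(z>.030)&(w>.03)&(w<.35),u,'bar u')
    for k in range(3):
        pass
    # bar yaw
    b=m&(z>.030)&(z<.045)&(w>.03)&(w<.35)&(abs(u)<.03); print('yaw',np.polyfit(c[b][:,1],c[b][:,0],1)[0])
E
python3 -m crank '[{"claw":0,"offset":[19.4,-35.1,0],"twist":-0.0535},{"claw":0,"offset":[19.4,-35.1,0],"twist":-0.0535},{"claw":0,"offset":[19.4,-35.1,0],"twist":-0.0535},{"claw":0,"offset":[19.4,-35.1,0],"twist":-0.0535},{"claw":0,"offset":[19.4,-35.1,0],"twist":-0.0535},{"claw":0,"offset":[19.4,-35.1,0],"twist":-0.0535},{"claw":0,"offset":[19.4,-35.1,0],"twist":-0.0535},{"claw":0,"offset":[19.4,-35.1,0],"twist":-0.0535},{"claw":0,"offset":[19.4,-35.1,0],"twist":-0.0535},{"claw":0,"offset":[19.4,-35.1,0],"twist":-0.0535},{"claw":0,"offset":[19.4,-35.1,0],"twist":-0.0535},{"claw":0,"offset":[19.4,-35.1,0],"twist":-0.0535},{"claw":0,"offset":[19.4,-35.1,0],"twist":-0.0535},{"claw":0,"offset":[19.4,-35.1,0],"twist":-0.0535},{"claw":0,"offset":[19.4,-35.1,0],"twist":-0.0535},{"claw":0,"offset":[19.4,-35.1,0],"twist":-0.0535},{"claw":0,"offset":[19.4,-35.1,0],"twist":-0.0535},{"claw":0,"offset":[19.4,-35.1,0],"twist":-0.0535},{"claw":0,"offset":[19.4,-35.1,0],"twist":-0.0535},{"claw":0,"offset":[19.4,-35.1,0],"twist":-0.0535}]' 60
```

```text
floor u [(-98, 52), (-94, 54), (-90, 53), (-86, 56), (-82, 56), (-78, 50), (-74, 55), (-70, 91), (-66, 123), (-62, 121), (-58, 130), (-54, 127), (-50, 122), (-46, 120), (-42, 131), (-38, 120), (-34, 117), (-30, 120), (-26, 125), (-22, 135), (-18, 114), (-14, 119), (-10, 119), (22, 83), (26, 121), (30, 103), (34, 107), (38, 111), (42, 104), (46, 108), (50, 106), (54, 100), (58, 111), (62, 76)]
floor w [(270, 16), (302, 19), (318, 18), (334, 18), (350, 18)]
wall w [(158, 17), (290, 17)]
bar u [(-14, 23), (-10, 128), (-6, 135), (-2, 125), (2, 131), (6, 115), (10, 133), (14, 60)]
yaw -0.04343452087830566
floor u [(-98, 17), (-94, 19), (-90, 18), (-86, 21), (-82, 25), (-78, 20), (-70, 44), (-66, 81), (-62, 94), (-58, 77), (-54, 92), (-50, 85), (-46, 66), (-2, 28), (2, 150), (6, 98), (10, 76), (14, 93), (18, 92), (22, 89), (26, 80), (30, 102), (34, 91), (38, 97), (42, 33), (90, 141), (94, 193), (98, 28)]
floor w [(282, 16)]
wall w [(358, 16)]
bar u [(-14, 39), (-10, 82), (-6, 105), (-2, 101), (2, 98), (6, 91), (10, 115), (14, 110)]
yaw -0.04359982082470751
t: 3.07
eef_pos: [0.5396, -0.0973, 0.2199]
tool_rot: [0.0, 0.612, 0.791, 0.0]
contact_force: [0.7, 0.6, 0.5]
width: 0.0858
grasp_force: 0.0
```

```bash
python3 - <<'E'
from h import *
th=0.0435; ex=np.array([np.cos(th),np.sin(th)]); ey=np.array([-ex[1],ex[0]]); H=np.array([.617,-.2385])
for n,lo,hi in (('scene',-.015,.03),('top',.045,.085)):
    p=env.camera(n); c=cloud(p); ok=p['range_z']>0
    d=c[...,:2]-H; u=d@ex; w=d@ey; z=c[...,2]
    m=ok&(z>.010)&(z<.020)&(u>lo)&(u<hi)&(w>.035)&(w<.35)
    print(n,m.sum(),np.percentile(u[m],[10,25,50,75,90]).round(4))
    # separators: top of walls
    W=ok&(z>.0215)&(z<.028)&(u>.022)&(u<.055)&(w>.02)&(w<.36)
    for k in range(6):
        t=.059-.033+.066*k; s=W&(abs(w-t)<.012); print(k,round(t*1000),s.sum(),(np.median(w[s])*1000).round(1),end='; ')
    print()
E
python3 -m crank '[{"claw":0,"offset":[19.4,-35.1,0],"twist":-0.0535},{"claw":0,"offset":[19.4,-35.1,0],"twist":-0.0535},{"claw":0,"offset":[19.4,-35.1,0],"twist":-0.0535},{"claw":0,"offset":[18.0,-35.1,0],"twist":-0.0535},{"claw":0,"offset":[0,0,0],"twist":0},{"claw":0,"offset":[0,0,0],"twist":0}]'
python3 - <<'E'
from h import *
s=env.sense();print(s['joint_pos'].round(2))
from scipy.spatial.transform import Rotation as Ro
q=s['tool_rot'];R=Ro.from_quat([q[1],q[2],q[3],q[0]]).as_matrix();print(R[:,1].round(4))
E
```

```text
scene 147 [-0.0001  0.0012  0.0028  0.0039  0.0056]
0 26 21 25.9; 1 92 19 92.0; 2 158 19 156.6; 3 224 21 222.7; 4 290 20 289.6; 5 356 22 355.5; 
top 77 [0.0513 0.0582 0.0609 0.0616 0.0625]
0 26 0 nan; 1 92 0 nan; 2 158 26 159.1; 3 224 19 225.0; 4 290 20 289.6; 5 356 16 354.0; 
t: 3.67
eef_pos: [0.6149, -0.2381, 0.2187]
tool_rot: [-0.0, 0.693, 0.721, -0.001]
contact_force: [-0.2, 0.3, -0.0]
width: 0.0852
grasp_force: 0.0
[ 0.14  0.58  0.34  1.4  -0.2   1.19  0.54]
[ 0.9992  0.0398 -0.0014]
  return _methods._mean(a, axis=axis, dtype=dtype,
  ret = ret.dtype.type(ret / rcount)
```

```bash
python3 -m crank '[{"claw":0,"offset":[2,-0.4,-27],"twist":0.004},{"claw":0,"offset":[0,0,-27],"twist":0},{"claw":0,"offset":[0,0,-27],"twist":0},{"claw":0,"offset":[0,0,-27],"twist":0},{"claw":0,"offset":[0,0,-27],"twist":0},{"claw":1,"offset":[0,0,0],"twist":0},{"claw":1,"offset":[0,0,0],"twist":0},{"claw":1,"offset":[0,0,0],"twist":0},{"claw":1,"offset":[0,0,0],"twist":0},{"claw":1,"offset":[0,0,0],"twist":0},{"claw":1,"offset":[0,0,0],"twist":0},{"claw":1,"offset":[0,0,0],"twist":0},{"claw":1,"offset":[0,0,0],"twist":0},{"claw":1,"offset":[0,0,0],"twist":0}]' 60
```

```text
t: 4.83
eef_pos: [0.618, -0.2365, 0.0865]
tool_rot: [0.001, 0.69, 0.723, 0.001]
contact_force: [-1.5, 1.2, 6.1]
width: 0.0118
grasp_force: 61.4
```

```bash
python3 -m crank '[{"claw":1,"offset":[0,0,7],"twist":0},{"claw":1,"offset":[0,0,7],"twist":0},{"claw":1,"offset":[0,0,0],"twist":0},{"claw":1,"offset":[0,0,0],"twist":0}]'
python3 -m crank '[{"claw":1,"offset":[-9,-0.4,0],"twist":0},{"claw":1,"offset":[-9,-0.4,0],"twist":0},{"claw":1,"offset":[-9,-0.4,0],"twist":0},{"claw":1,"offset":[-9,-0.4,0],"twist":0},{"claw":1,"offset":[-9,-0.4,0],"twist":0},{"claw":1,"offset":[-8,-0.4,0],"twist":0},{"claw":1,"offset":[0,0,0],"twist":0},{"claw":1,"offset":[0,0,0],"twist":0}]'
```

```text
t: 5.17
eef_pos: [0.6174, -0.2365, 0.0993]
tool_rot: [0.001, 0.69, 0.723, 0.0]
contact_force: [0.6, -0.6, -2.5]
width: 0.012
grasp_force: 60.4
t: 5.83
eef_pos: [0.5644, -0.2388, 0.0993]
tool_rot: [0.001, 0.69, 0.723, 0.001]
contact_force: [2.7, -0.5, -1.6]
width: 0.0118
grasp_force: 60.7
```

```bash
python3 -m crank '[{"claw":1,"offset":[0,0,-6],"twist":0},{"claw":1,"offset":[0,0,-6],"twist":0},{"claw":1,"offset":[0,0,0],"twist":0},{"claw":0,"offset":[0,0,0],"twist":0},{"claw":0,"offset":[0,0,0],"twist":0},{"claw":0,"offset":[0,0,0],"twist":0},{"claw":0,"offset":[0,0,0],"twist":0},{"claw":0,"offset":[0,0,0],"twist":0},{"claw":0,"offset":[0,0,35],"twist":0},{"claw":0,"offset":[0,0,35],"twist":0},{"claw":0,"offset":[0,0,35],"twist":0},{"claw":0,"offset":[0,0,30],"twist":0},{"claw":0,"offset":[-20,35,0],"twist":0},{"claw":0,"offset":[-20,35,0],"twist":0},{"claw":0,"offset":[0,35,0],"twist":0},{"claw":0,"offset":[0,35,0],"twist":0},{"claw":0,"offset":[0,0,0],"twist":0}]'
python3 - <<'E'
from h import *
p=env.camera('scene'); save(p,'scene2.png'); c=cloud(p)
m=(p['range_z']>0)&(abs(c[...,0]-.564)<.04)&(abs(c[...,1]+.2395)<.03); print(ax(c[m],.06,.12), np.sort(c[m][:,2])[-10:])
report(dict(tree=(.465,.198),candle=(.467,.012),lantern=(.45,.34),flake=(.45,-.174),bauble=(.46,-.366)),views=[(p,c,p['range_z']>0)])
E
```

```text
t: 7.25
eef_pos: [0.5242, -0.0901, 0.2216]
tool_rot: [-0.002, 0.687, 0.727, 0.002]
contact_force: [1.1, 0.1, -0.2]
width: 0.0853
grasp_force: 0.0
(193, [567.3, -241.2], [18.1, 36.1], 7.4) [0.10843826 0.10854599 0.10873984 0.10881184 0.10899449 0.10910124
 0.1094142  0.10978904 0.10998112 0.11040605]
tree 0 up (252, [467.9, 200.3], [57.5, 25.1], 80.0) foot (124, [471.1, 199.9], [48.5, 47.3], 85.7) zmax 0.116
candle 0 up (197, [475.0, 10.7], [35.6, 35.1], 11.7) foot (125, [473.5, 8.9], [50.2, 47.6], 59.2) zmax 0.632
lantern 0 up (349, [450.7, 341.3], [48.6, 50.9], 33.6) foot (119, [451.6, 340.6], [47.2, 46.7], 72.6) zmax 0.109
flake 0 up (171, [447.9, -175.8], [21.8, 50.4], 40.0) foot (118, [454.6, -175.1], [42.2, 49.0], 1.7) zmax 0.104
bauble 0 up (200, [462.1, -368.7], [40.9, 47.6], 18.4) foot (120, [459.1, -368.5], [51.0, 48.1], 35.3) zmax 0.105
```

View pics/scene2.png

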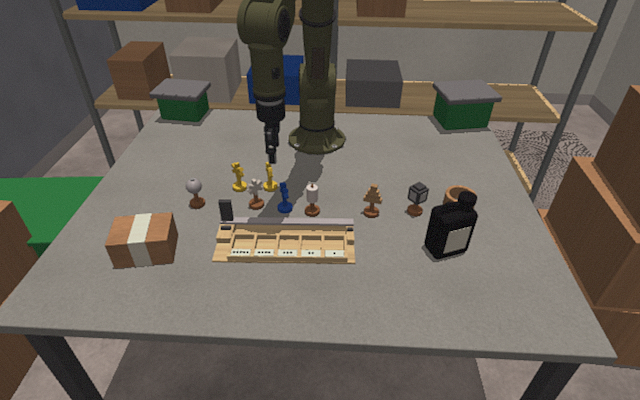

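```bash
python3 -m crank '[{"claw":0,"offset":[-7.2,36.4,0],"twist":-0.033},{"claw":0,"offset":[-7.2,36.4,0],"twist":-0.033},{"claw":0,"offset":[-7.2,36.4,0],"twist":-0.033},{"claw":0,"offset":[-7.2,36.4,0],"twist":-0.033},{"claw":0,"offset":[-7.2,36.4,0],"twist":-0.033},{"claw":0,"offset":[-7.2,36.4,0],"twist":-0.033},{"claw":0,"offset":[-7.2,36.4,0],"twist":-0.033},{"claw":0,"offset":[-7.0,36.4,0],"twist":-0.034},{"claw":0,"offset":[0,0,0],"twist":0},{"claw":0,"offset":[0,0,0],"twist":0}]'
python3 - <<'E'
from h import *
p=env.camera('wrist'); save(p,'w1.png')
E
```

```text
t: 8.13
eef_pos: [0.4664, 0.1942, 0.2214]
tool_rot: [-0.0, 0.779, 0.628, -0.0]
contact_force: [-0.3, -0.7, -0.0]
width: 0.0855
grasp_force: 0.0
```

View pics/w1.png

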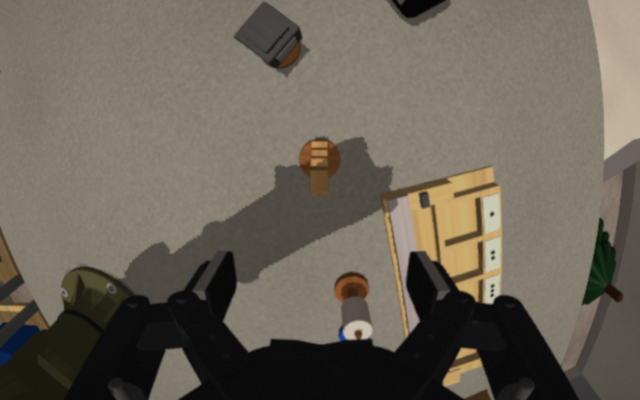

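The wrist view shows the tree at (320,165), centred and square between the fingers. Descend and grip.

```bash
python3 -m crank '[{"claw":0,"offset":[0.5,6.5,-25],"twist":0},{"claw":0,"offset":[0,0,-32],"twist":0},{"claw":0,"offset":[0,0,-32],"twist":0},{"claw":0,"offset":[0,0,-32],"twist":0},{"claw":0,"offset":[0,0,-30],"twist":0},{"claw":0,"offset":[0,0,0],"twist":0},{"claw":1,"offset":[0,0,0],"twist":0},{"claw":1,"offset":[0,0,0],"twist":0},{"claw":1,"offset":[0,0,0],"twist":0},{"claw":1,"offset":[0,0,0],"twist":0},{"claw":1,"offset":[0,0,0],"twist":0},{"claw":1,"offset":[0,0,0],"twist":0},{"claw":1,"offset":[0,0,0],"twist":0},{"claw":1,"offset":[0,0,0],"twist":0},{"claw":1,"offset":[0,0,0],"twist":0}]' 50
```

```text
t: 9.43
eef_pos: [0.4667, 0.1995, 0.0716]
tool_rot: [-0.0, 0.78, 0.626, 0.0]
contact_force: [-2.9, -0.2, 7.6]
width: 0.0151
grasp_force: 49.1
```

```bash
python3 -m crank '[{"claw":1,"offset":[0,0,25],"twist":0},{"claw":1,"offset":[0,0,30],"twist":0},{"claw":1,"offset":[0,0,25],"twist":0},{"claw":1,"offset":[24,-16.4,0],"twist":0.0374},{"claw":1,"offset":[24,-16.4,0],"twist":0.0374},{"claw":1,"offset":[24,-16.4,0],"twist":0.0374},{"claw":1,"offset":[24,-16.4,0],"twist":0.0374},{"claw":1,"offset":[24,-16.4,0],"twist":0.0374},{"claw":1,"offset":[24,-16.4,0],"twist":0.0374},{"claw":1,"offset":[24,-16.4,0],"twist":0.0374},{"claw":1,"offset":[0,0,0],"twist":0},{"claw":1,"offset":[0,0,0],"twist":0},{"claw":1,"offset":[0,0,0],"twist":0}]'
python3 - <<'E'
from h import *
p=env.camera('scene');c=cloud(p)
report(dict(tree=(.635,.086)),r=.04,views=[(p,c,p['range_z']>0)])
m=(p['range_z']>0)&(np.hypot(c[...,0]-.635,c[...,1]-.086)<.05);P=c[m]; print(ax(P,.075,.1))
E
```

```text
t: 10.52
eef_pos: [0.6343, 0.0845, 0.1501]
tool_rot: [-0.001, 0.692, 0.722, -0.001]
contact_force: [0.0, 0.2, -3.3]
width: 0.0152
grasp_force: 49.9
tree 0 up (223, [636.2, 86.3], [48.1, 46.3], 84.9) foot (143, [624.7, 85.2], [53.3, 72.6], 18.4) zmax 0.598
(195, [636.2, 86.3], [48.1, 46.3], 84.9)
```

```bash
python3 -m crank '[{"claw":1,"offset":[0,0,-25],"twist":0},{"claw":1,"offset":[0,0,-25],"twist":0},{"claw":1,"offset":[0,0,-12],"twist":0},{"claw":1,"offset":[0,0,-6],"twist":0},{"claw":1,"offset":[0,0,-3],"twist":0},{"claw":1,"offset":[0,0,0],"twist":0},{"claw":1,"offset":[0,0,0],"twist":0}]'
```

```text
t: 11.15
eef_pos: [0.6357, 0.0846, 0.0807]
tool_rot: [0.0, 0.691, 0.723, 0.001]
contact_force: [0.5, 0.8, -2.9]
width: 0.0152
grasp_force: 49.9
```

```bash
python3 -m crank '[{"claw":1,"offset":[-0.5,0,-3],"twist":0},{"claw":1,"offset":[0,0,0],"twist":0},{"claw":0,"offset":[0,0,0],"twist":0},{"claw":0,"offset":[0,0,0],"twist":0},{"claw":0,"offset":[0,0,0],"twist":0},{"claw":0,"offset":[0,0,0],"twist":0},{"claw":0,"offset":[0,0,0],"twist":0},{"claw":0,"offset":[0,0,35],"twist":0},{"claw":0,"offset":[0,0,35],"twist":0},{"claw":0,"offset":[0,0,35],"twist":0},{"claw":0,"offset":[0,0,35],"twist":0},{"claw":0,"offset":[-28,-12,0],"twist":0},{"claw":0,"offset":[-28,-12,0],"twist":0},{"claw":0,"offset":[-28,-12,0],"twist":0},{"claw":0,"offset":[-28,-12,0],"twist":0},{"claw":0,"offset":[-28,-12,0],"twist":0},{"claw":0,"offset":[-20,-12,0],"twist":0},{"claw":0,"offset":[0,0,0],"twist":0}]'
python3 - <<'E'
from h import *
v=report(dict(tree=(.635,.086)),r=.04,views=pts_of(['scene','top']))
report(dict(candle=(.47,.01),lantern=(.45,.34),flake=(.45,-.174),bauble=(.46,-.366)),views=v[:1])
E
```

```text
t: 12.65
eef_pos: [0.4706, 0.0094, 0.2171]
tool_rot: [-0.001, 0.693, 0.721, -0.001]
contact_force: [-1.0, -1.3, 0.3]
width: 0.0858
grasp_force: 0.0
tree 0 up (300, [638.3, 85.8], [18.4, 56.9], 2.5) foot (148, [628.5, 84.0], [56.2, 77.9], 11.0) zmax 0.122
tree 1 up (139, [635.7, 89.0], [17.2, 51.4], 2.1) foot (101, [631.5, 95.1], [57.6, 70.9], 86.2) zmax 0.122
candle 0 up (198, [473.0, 10.4], [36.8, 34.6], 3.6) foot (121, [473.7, 8.6], [51.2, 48.2], 39.4) zmax 0.635
lantern 0 up (350, [450.4, 341.2], [47.6, 47.1], 37.8) foot (124, [452.3, 340.5], [48.1, 43.9], 70.2) zmax 0.11
flake 0 up (172, [448.9, -177.0], [24.2, 51.4], 43.1) foot (117, [449.4, -174.4], [47.9, 48.3], 35.4) zmax 0.104
bauble 0 up (201, [464.6, -369.1], [38.8, 48.1], 9.5) foot (121, [457.9, -369.3], [48.3, 48.3], 30.3) zmax 0.106
```

```bash
python3 -m crank '[{"claw":0,"offset":[1,1,-25],"twist":0},{"claw":0,"offset":[0,0,-32],"twist":0},{"claw":0,"offset":[0,0,-32],"twist":0},{"claw":0,"offset":[0,0,-32],"twist":0},{"claw":0,"offset":[0,0,-26],"twist":0},{"claw":0,"offset":[0,0,0],"twist":0},{"claw":1,"offset":[0,0,0],"twist":0},{"claw":1,"offset":[0,0,0],"twist":0},{"claw":1,"offset":[0,0,0],"twist":0},{"claw":1,"offset":[0,0,0],"twist":0},{"claw":1,"offset":[0,0,0],"twist":0},{"claw":1,"offset":[0,0,0],"twist":0},{"claw":1,"offset":[0,0,0],"twist":0}]' 50
```

```text
t: 13.83
eef_pos: [0.4762, 0.0133, 0.0713]
tool_rot: [0.001, 0.691, 0.722, 0.001]
contact_force: [-2.7, -0.3, 7.7]
width: 0.0341
grasp_force: 48.8
```

```bash
python3 -m crank '[{"claw":1,"offset":[0,0,25],"twist":0},{"claw":1,"offset":[0,0,30],"twist":0},{"claw":1,"offset":[0,0,25],"twist":0},{"claw":1,"offset":[23,1.2,0],"twist":0},{"claw":1,"offset":[23,1.2,0],"twist":0},{"claw":1,"offset":[23,1.2,0],"twist":0},{"claw":1,"offset":[23,1.2,0],"twist":0},{"claw":1,"offset":[23,1.2,0],"twist":0},{"claw":1,"offset":[23,1.2,0],"twist":0},{"claw":1,"offset":[23,1.2,0],"twist":0},{"claw":1,"offset":[0,0,0],"twist":0},{"claw":1,"offset":[0,0,0],"twist":0},{"claw":1,"offset":[0,0,0],"twist":0}]'
python3 - <<'E'
from h import *
p=env.camera('scene');c=cloud(p)
m=(p['range_z']>0)&(np.hypot(c[...,0]-.638,c[...,1]-.020)<.04);P=c[m]; print(ax(P,.07,.1), ax(P,.125,.14))
E
```

```text
t: 14.92
eef_pos: [0.6358, 0.0215, 0.1498]
tool_rot: [-0.0, 0.691, 0.722, -0.0]
contact_force: [-1.1, 0.0, -2.4]
width: 0.0342
grasp_force: 51.5
(199, [634.4, 19.9], [58.8, 48.2], 41.4) (35, [645.6, 17.6], [33.5, 14.3], 85.5)
```

```bash
python3 -m crank '[{"claw":1,"offset":[1.5,0,-25],"twist":0},{"claw":1,"offset":[0,0,-25],"twist":0},{"claw":1,"offset":[0,0,-12],"twist":0},{"claw":1,"offset":[0,0,-6],"twist":0},{"claw":1,"offset":[0,0,-4],"twist":0},{"claw":1,"offset":[0,0,0],"twist":0},{"claw":1,"offset":[0,0,0],"twist":0}]'
```

```text
t: 15.55
eef_pos: [0.6424, 0.0217, 0.0806]
tool_rot: [0.004, 0.691, 0.722, 0.004]
contact_force: [8.4, -0.0, 0.8]
width: 0.0342
grasp_force: 65.1
```

```bash
python3 - <<'E'
from h import *
s=env.sense(); print(s['eef_pos'],s['contact_force'])
p=env.camera('scene');save(p,'s3.png');c=cloud(p)
cv2.imwrite('pics/s3c.png',cv2.resize(cv2.cvtColor(p['frame'][150:280,200:380],cv2.COLOR_RGB2BGR),None,fx=4,fy=4))
m=(p['range_z']>0)&(np.hypot(c[...,0]-.638,c[...,1]-.020)<.04);P=c[m]; 
for lo,hi in ((.01,.022),(.06,.08),(.08,.1)): print(ax(P,lo,hi))
E
```

```text
[0.64238617 0.02165159 0.08061966] [ 8.41662485 -0.01082255  0.7672096 ]
(62, [636.5, 18.4], [58.9, 73.4], 0.2)
(63, [646.5, 30.2], [19.0, 56.9], 7.9)
(45, [655.7, 17.9], [34.1, 23.7], 88.0)
```

View pics/s3c.png

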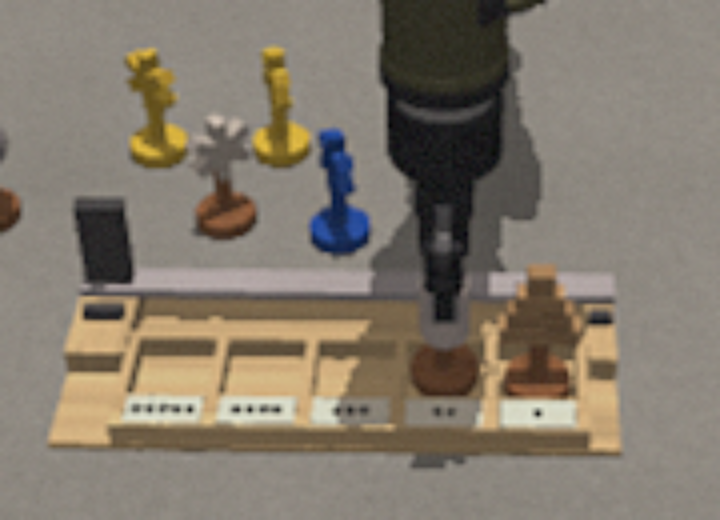

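```bash
python3 -m crank '[{"claw":1,"offset":[2,0,0],"twist":0},{"claw":1,"offset":[0,0,0],"twist":0},{"claw":1,"offset":[0,0,0],"twist":0}]'
```

```text
t: 15.85
eef_pos: [0.643, 0.0216, 0.08]
tool_rot: [0.003, 0.691, 0.722, 0.003]
contact_force: [6.1, -0.4, 0.7]
width: 0.0343
grasp_force: 66.3
```

```bash
python3 -m crank '[{"claw":1,"offset":[3,0,0],"twist":0},{"claw":1,"offset":[0,0,0],"twist":0},{"claw":1,"offset":[0,0,0],"twist":0}]'
python3 - <<'E'
from h import *
th=.0435;ex=np.array([np.cos(th),np.sin(th)]); ey=np.array([-ex[1],ex[0]]); H=np.array([.617,-.2385])
for n in('scene','top'):
  p=env.camera(n);c=cloud(p);d=c[...,:2]-H; u=d@ex; w=d@ey; z=c[...,2]
  for k in (1,2,3):
    m=(p['range_z']>0)&(abs(w-59-0*u-0) <1e9)&(abs(w-(.059+.066*(5-k)))<.024)&(u<.07)&(u>-.03)
    for lo,hi in((.003,.009),(.010,.016),(.016,.023),(.025,.05)):
        s=m&(z>lo)&(z<hi); print(n,k,lo,s.sum(),(np.percentile(u[s],[2,10,50,90,98])*1000).round(0) if s.sum()>5 else '')
E
```

```text
t: 16.1
eef_pos: [0.6438, 0.0216, 0.0784]
tool_rot: [0.001, 0.691, 0.722, 0.001]
contact_force: [3.6, -0.4, -0.3]
width: 0.0343
grasp_force: 67.0
scene 1 0.003 5 
scene 1 0.01 28 [-2. -1.  2. 46. 48.]
scene 1 0.016 148 [ 2. 14. 36. 53. 63.]
scene 1 0.025 37 [32. 35. 38. 68. 69.]
scene 2 0.003 13 [-21.   6.  25.  41.  42.]
scene 2 0.01 16 [ 0.  2. 40. 48. 50.]
scene 2 0.016 101 [ 1. 10. 43. 53. 65.]
scene 2 0.025 68 [ 5. 19. 35. 67. 69.]
scene 3 0.003 170 [-29.   1.  19.  39.  42.]
scene 3 0.01 30 [-1. -0.  2.  4. 22.]
scene 3 0.016 37 [-4. -2.  2. 66. 67.]
scene 3 0.025 15 [-2. -2.  2. 66. 69.]
top 1 0.003 0 
top 1 0.01 0 
top 1 0.016 4 
top 1 0.025 3 
top 2 0.003 0 
top 2 0.01 0 
top 2 0.016 0 
top 2 0.025 0 
top 3 0.003 0 
top 3 0.01 0 
top 3 0.016 0 
top 3 0.025 0
```

```bash
python3 -m crank '[{"claw":1,"offset":[1,0,-1],"twist":0},{"claw":1,"offset":[0,0,0],"twist":0},{"claw":0.5,"offset":[0,0,0],"twist":0},{"claw":0,"offset":[0,0,0],"twist":0},{"claw":0,"offset":[0,0,0],"twist":0},{"claw":0,"offset":[0,0,0],"twist":0},{"claw":0,"offset":[0,0,0],"twist":0},{"claw":0,"offset":[0,0,0],"twist":0},{"claw":0,"offset":[0,0,35],"twist":0},{"claw":0,"offset":[0,0,35],"twist":0},{"claw":0,"offset":[0,0,35],"twist":0},{"claw":0,"offset":[0,0,35],"twist":0},{"claw":0,"offset":[-20,30,0],"twist":0},{"claw":0,"offset":[-20,30,0],"twist":0},{"claw":0,"offset":[-20,30,0],"twist":0},{"claw":0,"offset":[-20,30,0],"twist":0},{"claw":0,"offset":[-20,30,0],"twist":0},{"claw":0,"offset":[-20,30,0],"twist":0},{"claw":0,"offset":[0,0,0],"twist":0},{"claw":0,"offset":[0,0,0],"twist":0}]'
python3 - <<'E'
from h import *
v=report(dict(tree=(.635,.086),candle=(.638,.02)),r=.04,views=pts_of(['scene','top']))
report(dict(lantern=(.45,.34),flake=(.45,-.174),bauble=(.46,-.366)),views=v[:1])
for p,c,ok in v:
    P=c[ok&(np.hypot(c[...,0]-.638,c[...,1]-.02)<.03)]
    print([ax(P,a,a+.015) for a in (.058,.073,.088)])
E
```

```text
t: 17.87
eef_pos: [0.5228, 0.2042, 0.2168]
tool_rot: [-0.001, 0.69, 0.724, 0.0]
contact_force: [0.4, -0.2, -0.2]
width: 0.0855
grasp_force: 0.0
tree 0 up (304, [637.1, 85.8], [18.5, 57.3], 4.6) foot (131, [629.4, 85.6], [52.9, 79.0], 3.6) zmax 0.121
tree 1 up (147, [634.9, 87.4], [18.0, 54.4], 1.5) foot (122, [631.3, 85.4], [67.6, 76.2], 2.6) zmax 0.123
candle 0 up (255, [638.7, 29.0], [58.5, 36.2], 85.7) foot (139, [630.6, 24.2], [51.5, 67.7], 4.5) zmax 0.12
candle 1 up (157, [632.9, 19.0], [34.0, 33.3], 43.8) foot (137, [635.0, 18.8], [70.5, 77.7], 6.1) zmax 0.12
lantern 0 up (351, [450.2, 339.5], [49.1, 48.0], 40.3) foot (120, [451.5, 341.0], [46.9, 48.9], 77.3) zmax 0.11
flake 0 up (173, [449.4, -174.1], [22.6, 52.7], 37.0) foot (121, [452.0, -175.4], [46.0, 49.2], 3.6) zmax 0.105
bauble 0 up (201, [462.2, -366.7], [40.7, 47.5], 33.3) foot (124, [458.6, -369.5], [50.3, 49.0], 25.6) zmax 0.104
[(52, [646.4, 16.7], [35.2, 18.7], 83.4), (52, [644.3, 17.6], [34.5, 16.8], 89.0), (50, [641.6, 15.9], [33.9, 24.3], 63.0)]
[(16, [622.1, 19.8], [33.2, 11.2], 85.9), (10, [622.2, 22.6], [31.9, 10.2], 72.8), (24, [631.1, 21.8], [34.2, 27.4], 25.0)]
```

```bash
python3 -m crank '[{"claw":0,"offset":[-14.4,27.4,0],"twist":0.122},{"claw":0,"offset":[-14.4,27.4,0],"twist":0.122},{"claw":0,"offset":[-14.4,27.4,0],"twist":0.122},{"claw":0,"offset":[-14.4,27.4,0],"twist":0.122},{"claw":0,"offset":[-14.4,27.4,0],"twist":0.122},{"claw":0,"offset":[0,0,0],"twist":0},{"claw":0,"offset":[0,0,0],"twist":0},{"claw":0,"offset":[0,0,0],"twist":0},{"claw":0,"offset":[0,0,0],"twist":0}]'
python3 - <<'E'
from h import *
p=env.camera('wrist'); save(p,'w2.png')
for n in ('top','scene'):
    p=env.camera(n);c=cloud(p);P=c[(p['range_z']>0)&(np.hypot(c[...,0]-.45,c[...,1]-.341)<.04)]
    print(ax(P,.05,.115),ax(P,.085,.115),ax(P,.006,.02))
E
```

```text
t: 18.72
eef_pos: [0.4537, 0.3365, 0.2166]
tool_rot: [0.001, 0.445, 0.896, -0.0]
contact_force: [-1.0, -0.2, 0.1]
width: 0.085
grasp_force: 0.0
(212, [449.9, 341.8], [45.1, 42.7], 38.1) (169, [450.0, 342.1], [44.7, 42.5], 37.0) (60, [446.5, 330.9], [24.3, 48.1], 77.7)
(352, [450.6, 341.1], [47.3, 48.8], 39.0) (184, [451.4, 339.0], [47.3, 43.5], 42.1) (123, [451.5, 341.0], [48.4, 47.1], 63.1)
```

View pics/w2.png

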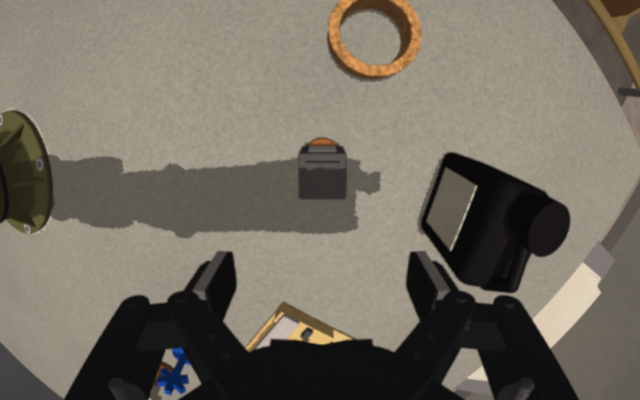

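Wrist view: lantern at (323,170), square to the fingers, jug clear to the right.

```bash
python3 -m crank '[{"claw":0,"offset":[-3.2,4.5,-25],"twist":0.01},{"claw":0,"offset":[0,0,-32],"twist":0},{"claw":0,"offset":[0,0,-32],"twist":0},{"claw":0,"offset":[0,0,-32],"twist":0},{"claw":0,"offset":[0,0,-26],"twist":0},{"claw":0,"offset":[0,0,0],"twist":0},{"claw":0,"offset":[0,0,0],"twist":0},{"claw":1,"offset":[0,0,0],"twist":0},{"claw":1,"offset":[0,0,0],"twist":0},{"claw":1,"offset":[0,0,0],"twist":0},{"claw":1,"offset":[0,0,0],"twist":0},{"claw":1,"offset":[0,0,0],"twist":0},{"claw":1,"offset":[0,0,0],"twist":0},{"claw":1,"offset":[0,0,0],"twist":0}]' 50
```

```text
t: 20.03
eef_pos: [0.4499, 0.3437, 0.0715]
tool_rot: [0.001, 0.438, 0.899, 0.001]
contact_force: [-1.6, -0.0, 6.9]
width: 0.0432
grasp_force: 51.7
```

```bash
python3 -m crank '[{"claw":1,"offset":[0,0,25],"twist":0},{"claw":1,"offset":[0,0,40],"twist":0},{"claw":1,"offset":[0,0,40],"twist":0},{"claw":1,"offset":[0,0,35],"twist":0},{"claw":1,"offset":[15.9,-32.3,0],"twist":-0.0517},{"claw":1,"offset":[15.9,-32.3,0],"twist":-0.0517},{"claw":1,"offset":[15.9,-32.3,0],"twist":-0.0517},{"claw":1,"offset":[15.9,-32.3,0],"twist":-0.0517},{"claw":1,"offset":[15.9,-32.3,0],"twist":-0.0517},{"claw":1,"offset":[15.9,-32.3,0],"twist":-0.0517},{"claw":1,"offset":[15.9,-32.3,0],"twist":-0.0517},{"claw":1,"offset":[15.9,-32.3,0],"twist":-0.0517},{"claw":1,"offset":[15.9,-32.3,0],"twist":-0.0517},{"claw":1,"offset":[15.9,-32.3,0],"twist":-0.0517},{"claw":1,"offset":[15.9,-32.3,0],"twist":-0.0517},{"claw":1,"offset":[15.9,-32.3,0],"twist":-0.0517},{"claw":1,"offset":[0,0,0],"twist":0},{"claw":1,"offset":[0,0,0],"twist":0},{"claw":1,"offset":[0,0,0],"twist":0},{"claw":1,"offset":[0,0,0],"twist":0}]'
python3 - <<'E'
from h import *
for n in ('scene','top'):
  p=env.camera(n);c=cloud(p)
  P=c[(p['range_z']>0)&(np.hypot(c[...,0]-.641,c[...,1]+.046)<.045)]; print(ax(P,.125,.165), ax(P,.18,.25))
E
```

```text
t: 21.7
eef_pos: [0.6394, -0.0428, 0.2099]
tool_rot: [-0.001, 0.691, 0.723, 0.0]
contact_force: [-0.2, 0.7, -1.8]
width: 0.0426
grasp_force: 52.2
(211, [640.1, -43.0], [50.3, 46.1], 5.1) (354, [648.3, -42.7], [60.1, 45.1], 3.2)
None None
```

```bash
python3 -m crank '[{"claw":1,"offset":[0.8,-3,-20],"twist":0},{"claw":1,"offset":[0,0,-35],"twist":0},{"claw":1,"offset":[0,0,-35],"twist":0},{"claw":1,"offset":[0,0,-20],"twist":0},{"claw":1,"offset":[0,0,-10],"twist":0},{"claw":1,"offset":[0,0,-7],"twist":0},{"claw":1,"offset":[0,0,-3],"twist":0},{"claw":1,"offset":[0,0,0],"twist":0},{"claw":1,"offset":[0,0,0],"twist":0}]'
```

```text
t: 22.55
eef_pos: [0.6415, -0.0475, 0.0811]
tool_rot: [0.001, 0.692, 0.722, 0.001]
contact_force: [0.4, -0.1, -2.4]
width: 0.0424
grasp_force: 52.2
```

```bash
python3 -m crank '[{"claw":1,"offset":[0,0,-3.5],"twist":0},{"claw":1,"offset":[0,0,0],"twist":0},{"claw":0.5,"offset":[0,0,0],"twist":0},{"claw":0,"offset":[0,0,0],"twist":0},{"claw":0,"offset":[0,0,0],"twist":0},{"claw":0,"offset":[0,0,0],"twist":0},{"claw":0,"offset":[0,0,0],"twist":0},{"claw":0,"offset":[0,0,0],"twist":0},{"claw":0,"offset":[0,0,35],"twist":0},{"claw":0,"offset":[0,0,35],"twist":0},{"claw":0,"offset":[0,0,35],"twist":0},{"claw":0,"offset":[0,0,35],"twist":0}]'
python3 -m crank '[{"claw":0,"offset":[-24,-15.9,0],"twist":0.082},{"claw":0,"offset":[-24,-15.9,0],"twist":0.082},{"claw":0,"offset":[-24,-15.9,0],"twist":0.082},{"claw":0,"offset":[-24,-15.9,0],"twist":0.082},{"claw":0,"offset":[-24,-15.9,0],"twist":0.082},{"claw":0,"offset":[-24,-15.9,0],"twist":0.082},{"claw":0,"offset":[-24,-15.9,0],"twist":0.082},{"claw":0,"offset":[-24,-15.9,0],"twist":0.082},{"claw":0,"offset":[0,0,0],"twist":0},{"claw":0,"offset":[0,0,0],"twist":0},{"claw":0,"offset":[0,0,0],"twist":0},{"claw":0,"offset":[0,0,0],"twist":0}]'
python3 - <<'E'
from h import *
p=env.camera('wrist'); save(p,'w3.png')
p=env.camera('scene');c=cloud(p);v=[(p,c,p['range_z']>0)]
report(dict(tree=(.635,.086),candle=(.638,.02),lantern=(.641,-.046)),r=.033,views=v)
report(dict(flake=(.45,-.174),bauble=(.46,-.366)),r=.04,views=v)
cv2.imwrite('pics/s4c.png',cv2.resize(cv2.cvtColor(p['frame'][150:280,180:380],cv2.COLOR_RGB2BGR),None,fx=4,fy=4))
E
```

```text
t: 23.55
eef_pos: [0.6402, -0.0476, 0.2176]
tool_rot: [-0.0, 0.692, 0.722, -0.0]
contact_force: [0.6, 0.4, -0.5]
width: 0.0853
grasp_force: 0.0
t: 24.55
eef_pos: [0.4496, -0.1739, 0.2162]
tool_rot: [0.0, 0.422, 0.907, 0.0]
contact_force: [0.0, -1.1, 0.4]
width: 0.0854
grasp_force: 0.0
tree 0 up (301, [638.0, 85.8], [20.5, 56.9], 3.1) foot (123, [630.5, 85.8], [51.0, 55.7], 3.0) zmax 0.122
candle 0 up (249, [635.0, 17.3], [37.7, 34.1], 4.2) foot (113, [633.5, 18.5], [52.1, 56.0], 5.7) zmax 0.12
lantern 0 up (380, [645.0, -48.5], [46.7, 44.7], 3.9) foot (90, [644.2, -48.6], [39.1, 55.1], 3.3) zmax 0.116
flake 0 up (171, [448.6, -174.2], [19.1, 52.6], 45.3) foot (112, [451.8, -175.3], [48.5, 51.5], 87.6) zmax 0.63
bauble 0 up (200, [463.9, -369.5], [37.3, 46.0], 1.1) foot (123, [457.7, -370.3], [48.2, 47.3], 87.3) zmax 0.105
```

View pics/w3.png

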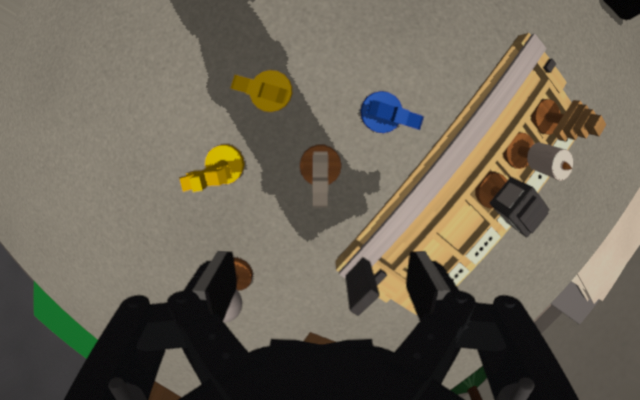

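View pics/s4c.png

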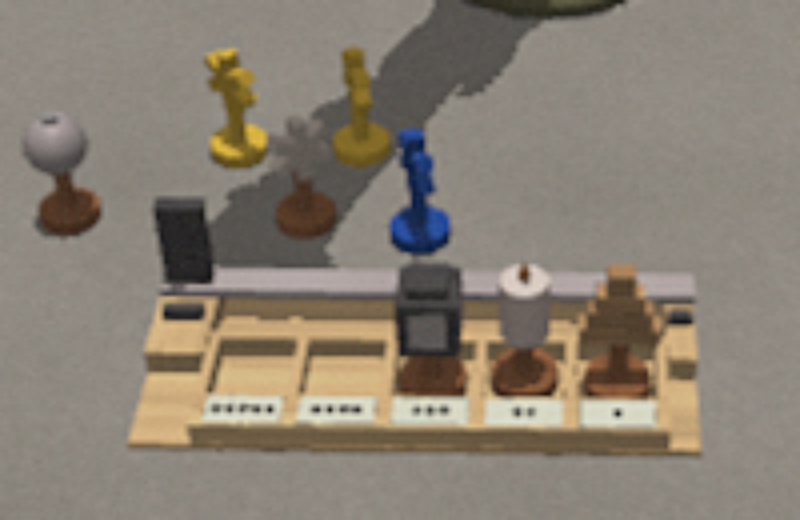

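Tree, candle and lantern stand upright in pockets 1–3. In the wrist view the silver snowflake is at (320,175), aligned with the fingers. Descend and grip.

```bash
python3 -m crank '[{"claw":0,"offset":[-0.5,-0.5,-25],"twist":0},{"claw":0,"offset":[0,0,-32],"twist":0},{"claw":0,"offset":[0,0,-32],"twist":0},{"claw":0,"offset":[0,0,-32],"twist":0},{"claw":0,"offset":[0,0,-25],"twist":0},{"claw":0,"offset":[0,0,0],"twist":0},{"claw":0,"offset":[0,0,0],"twist":0},{"claw":1,"offset":[0,0,0],"twist":0},{"claw":1,"offset":[0,0,0],"twist":0},{"claw":1,"offset":[0,0,0],"twist":0},{"claw":1,"offset":[0,0,0],"twist":0},{"claw":1,"offset":[0,0,0],"twist":0},{"claw":1,"offset":[0,0,0],"twist":0},{"claw":1,"offset":[0,0,0],"twist":0},{"claw":1,"offset":[0,0,0],"twist":0},{"claw":1,"offset":[0,0,0],"twist":0}]' 50
```

```text
t: 25.98
eef_pos: [0.4488, -0.1751, 0.0708]
tool_rot: [0.001, 0.422, 0.907, 0.0]
contact_force: [0.1, 1.3, 6.3]
width: 0.0124
grasp_force: 49.8
```

```bash
python3 -m crank '[{"claw":1,"offset":[0,0,25],"twist":0},{"claw":1,"offset":[0,0,40],"twist":0},{"claw":1,"offset":[0,0,40],"twist":0},{"claw":1,"offset":[0,0,35],"twist":0},{"claw":1,"offset":[27.8,9,0],"twist":-0.0938},{"claw":1,"offset":[27.8,9,0],"twist":-0.0938},{"claw":1,"offset":[27.8,9,0],"twist":-0.0938},{"claw":1,"offset":[27.8,9,0],"twist":-0.0938},{"claw":1,"offset":[27.8,9,0],"twist":-0.0938},{"claw":1,"offset":[27.8,9,0],"twist":-0.0938},{"claw":1,"offset":[27.8,9,0],"twist":-0.0938},{"claw":1,"offset":[0,0,0],"twist":0},{"claw":1,"offset":[0,0,0],"twist":0},{"claw":1,"offset":[0,0,0],"twist":0},{"claw":1,"offset":[0,0,0],"twist":0}]'
python3 - <<'E'
from h import *
for n in ('scene',):
  p=env.camera(n);c=cloud(p)
  P=c[(p['range_z']>0)&(np.hypot(c[...,0]-.6435,c[...,1]+.112)<.045)]; print(ax(P,.13,.16), ax(P,.18,.25))
E
```

```text
t: 27.23
eef_pos: [0.6414, -0.1132, 0.2099]
tool_rot: [-0.0, 0.692, 0.722, -0.001]
contact_force: [-0.5, -0.1, -3.7]
width: 0.0122
grasp_force: 49.6
(205, [644.1, -112.2], [49.0, 49.2], 23.3) (285, [646.9, -112.3], [33.7, 52.6], 11.1)
```

```bash
python3 -m crank '[{"claw":1,"offset":[-0.5,0,-20],"twist":0},{"claw":1,"offset":[0,0,-35],"twist":0},{"claw":1,"offset":[0,0,-35],"twist":0},{"claw":1,"offset":[0,0,-20],"twist":0},{"claw":1,"offset":[0,0,-10],"twist":0},{"claw":1,"offset":[0,0,-7],"twist":0},{"claw":1,"offset":[0,0,-3],"twist":0},{"claw":1,"offset":[0,0,0],"twist":0},{"claw":1,"offset":[0,0,0],"twist":0}]'
```

```text
t: 28.03
eef_pos: [0.643, -0.1126, 0.0817]
tool_rot: [0.001, 0.692, 0.722, 0.001]
contact_force: [-0.3, 0.1, -2.6]
width: 0.0129
grasp_force: 49.6
```

```bash
python3 -m crank '[{"claw":1,"offset":[0,0,-4.5],"twist":0},{"claw":1,"offset":[0,0,0],"twist":0},{"claw":0.5,"offset":[0,0,0],"twist":0},{"claw":0,"offset":[0,0,0],"twist":0},{"claw":0,"offset":[0,0,0],"twist":0},{"claw":0,"offset":[0,0,0],"twist":0},{"claw":0,"offset":[0,0,0],"twist":0},{"claw":0,"offset":[0,0,0],"twist":0},{"claw":0,"offset":[0,0,35],"twist":0},{"claw":0,"offset":[0,0,35],"twist":0},{"claw":0,"offset":[0,0,35],"twist":0},{"claw":0,"offset":[0,0,35],"twist":0}]'
python3 -m crank '[{"claw":0,"offset":[-20.6,-28.4,0],"twist":0},{"claw":0,"offset":[-20.6,-28.4,0],"twist":0},{"claw":0,"offset":[-20.6,-28.4,0],"twist":0},{"claw":0,"offset":[-20.6,-28.4,0],"twist":0},{"claw":0,"offset":[-20.6,-28.4,0],"twist":0},{"claw":0,"offset":[-20.6,-28.4,0],"twist":0},{"claw":0,"offset":[-20.6,-28.4,0],"twist":0},{"claw":0,"offset":[-20.6,-28.4,0],"twist":0},{"claw":0,"offset":[-20.6,-28.4,0],"twist":0},{"claw":0,"offset":[0,0,0],"twist":0},{"claw":0,"offset":[0,0,0],"twist":0},{"claw":0,"offset":[0,0,0],"twist":0},{"claw":0,"offset":[0,0,0],"twist":0}]'
python3 - <<'E'
from h import *
p=env.camera('wrist'); save(p,'w4.png')
p=env.camera('scene');c=cloud(p);v=[(p,c,p['range_z']>0)]
report(dict(tree=(.635,.086),candle=(.638,.02),lantern=(.641,-.046),flake=(.6435,-.112)),r=.033,views=v)
report(dict(bauble=(.46,-.366)),r=.04,views=v)
E
```

```text
t: 29.03
eef_pos: [0.6419, -0.1123, 0.2172]
tool_rot: [-0.0, 0.692, 0.722, -0.0]
contact_force: [1.2, 0.0, -0.6]
width: 0.0854
grasp_force: 0.0
t: 30.12
eef_pos: [0.4579, -0.3664, 0.2155]
tool_rot: [-0.0, 0.691, 0.723, 0.0]
contact_force: [0.4, 0.3, 0.5]
width: 0.0855
grasp_force: 0.0
tree 0 up (304, [637.8, 85.8], [17.8, 57.0], 3.1) foot (108, [630.0, 85.8], [52.3, 55.7], 2.7) zmax 0.12
candle 0 up (247, [635.9, 17.5], [36.6, 34.3], 6.4) foot (117, [634.3, 18.2], [47.0, 59.6], 22.7) zmax 0.121
lantern 0 up (382, [644.2, -48.8], [51.9, 44.9], 4.8) foot (91, [641.7, -46.5], [45.8, 60.9], 22.6) zmax 0.115
flake 0 up (231, [645.3, -112.4], [19.3, 52.6], 1.3) foot (100, [638.5, -115.6], [52.1, 55.9], 4.3) zmax 0.111
bauble 0 up (198, [463.6, -367.1], [36.4, 48.2], 28.3) foot (121, [457.6, -369.6], [49.3, 49.1], 43.0) zmax 0.629
```

View pics/w4.png

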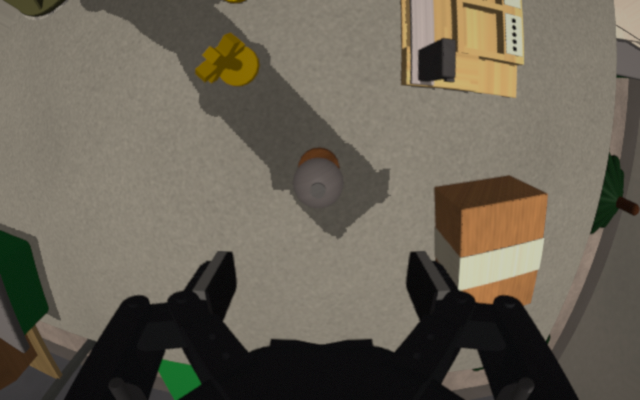

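Snowflake is in pocket 4 and the bauble is centred at (318,175). Descend and grip.

```bash
python3 -m crank '[{"claw":0,"offset":[-0.5,-2.6,-25],"twist":0},{"claw":0,"offset":[0,0,-32],"twist":0},{"claw":0,"offset":[0,0,-32],"twist":0},{"claw":0,"offset":[0,0,-32],"twist":0},{"claw":0,"offset":[0,0,-24.5],"twist":0},{"claw":0,"offset":[0,0,0],"twist":0},{"claw":0,"offset":[0,0,0],"twist":0},{"claw":1,"offset":[0,0,0],"twist":0},{"claw":1,"offset":[0,0,0],"twist":0},{"claw":1,"offset":[0,0,0],"twist":0},{"claw":1,"offset":[0,0,0],"twist":0},{"claw":1,"offset":[0,0,0],"twist":0},{"claw":1,"offset":[0,0,0],"twist":0},{"claw":1,"offset":[0,0,0],"twist":0}]' 60
```

```text
t: 31.38
eef_pos: [0.4553, -0.3712, 0.0727]
tool_rot: [0.001, 0.692, 0.722, -0.0]
contact_force: [-5.9, 2.5, 15.1]
width: 0.0395
grasp_force: 55.5
```

```bash
python3 - <<'E'
from h import *
print(env.sense()['width'])
p=env.camera('wrist'); a=p['frame'][100:400,120:520]
q=env.camera('scene');c=cloud(q); b=q['frame'][160:220,160:240]
report(dict(bauble=(.456,-.37)),r=.045,views=[(q,c,q['range_z']>0)])
im=np.hstack([a,cv2.resize(b,(400,300),interpolation=cv2.INTER_CUBIC)]); save(dict(frame=im),'b1.png')
E
```

```text
0.03946443831741981
bauble 0 up (242, [461.6, -368.4], [44.5, 60.3], 66.7) foot (123, [456.2, -370.2], [47.8, 47.7], 8.9) zmax 0.557
```

View pics/b1.png

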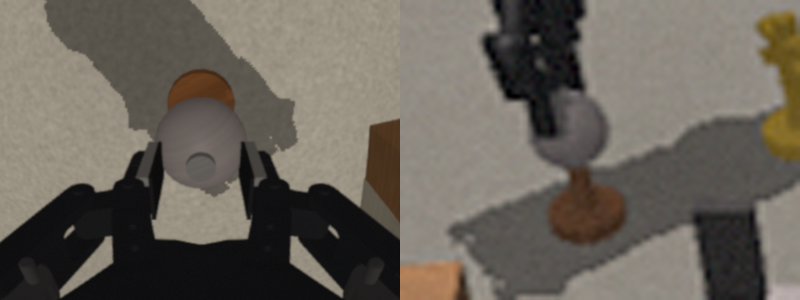

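```bash
python3 -m crank '[{"claw":0.6,"offset":[0,0,0],"twist":0},{"claw":0.3,"offset":[0,0,0],"twist":0},{"claw":0,"offset":[0,0,0],"twist":0},{"claw":0,"offset":[0,0,0],"twist":0},{"claw":0,"offset":[0,0,0],"twist":0},{"claw":0,"offset":[0,0,0],"twist":0},{"claw":0,"offset":[0,0,0],"twist":0},{"claw":0,"offset":[0,0,0],"twist":0}]'
python3 - <<'E'
from h import *
from scipy.optimize import least_squares
for n in ('scene','top'):
    p=env.camera(n);c=cloud(p);f=p['frame'].astype(int)
    m=(p['range_z']>0)&(np.hypot(c[...,0]-.457,c[...,1]+.37)<.035)&(c[...,2]>.05)&(c[...,2]<.104)&(f.max(2)>90)
    P=c[m]; print(len(P)); 
    r=least_squares(lambda s:np.linalg.norm(P-s,axis=1)-.025,[.457,-.37,.075],loss='soft_l1',f_scale=.003); print(n,r.x.round(4),np.abs(r.fun).mean().round(4))
    F=c[(p['range_z']>0)&(np.hypot(c[...,0]-.457,c[...,1]+.37)<.035)]; print(ax(F,.006,.018))
    # fingers: dark pts
    D=c[(p['range_z']>0)&(f.max(2)<60)&(np.hypot(c[...,0]-.457,c[...,1]+.37)<.08)]; print('dark',ax(D,.06,.1),D[:,2].min() if len(D) else '')
print(env.sense()['eef_pos'],env.sense()['joint_pos'].round(2))
E
```

```text
t: 32.15
eef_pos: [0.4563, -0.3703, 0.0701]
tool_rot: [-0.0, 0.692, 0.722, -0.0]
contact_force: [0.2, -1.1, -0.4]
width: 0.0856
grasp_force: 0.0
82
scene [ 0.4558 -0.3719  0.0752] 0.0015
(115, [459.7, -369.4], [47.5, 48.2], 10.2)
dark (12, [456.7, -371.3], [97.5, 20.5], 5.5) 7.910856960470764e-05
9
top [ 0.4579 -0.3749  0.0773] 0.0018
(114, [453.8, -358.8], [48.5, 39.8], 15.6)
dark (7, [456.1, -366.2], [42.8, 22.9], 80.2) -0.00457672559495508
[ 0.4562895  -0.3703788   0.07006307] [ 0.47  0.62  0.27  1.79 -0.23  0.76  0.9 ]
```

```bash
python3 -m crank '[{"claw":0,"offset":[0,-1,-5],"twist":0},{"claw":0,"offset":[0,0,0],"twist":0},{"claw":1,"offset":[0,0,0],"twist":0},{"claw":1,"offset":[0,0,0],"twist":0},{"claw":1,"offset":[0,0,0],"twist":0},{"claw":1,"offset":[0,0,0],"twist":0}]' 40; for i in 1 2; do python3 -m crank '[{"claw":1,"offset":[0,0,0],"twist":0},{"claw":1,"offset":[0,0,0],"twist":0}]'; done
```

```text
t: 32.75
eef_pos: [0.4562, -0.3717, 0.0657]
tool_rot: [0.0, 0.692, 0.722, -0.0]
contact_force: [-1.1, 0.2, 3.0]
width: 0.0459
grasp_force: 40.0
t: 32.92
eef_pos: [0.4562, -0.3716, 0.0657]
tool_rot: [0.0, 0.692, 0.722, -0.0]
contact_force: [-2.3, 0.9, 5.5]
width: 0.0454
grasp_force: 40.1
t: 33.08
eef_pos: [0.4563, -0.3716, 0.0657]
tool_rot: [0.0, 0.692, 0.722, -0.0]
contact_force: [-1.4, 0.8, 5.9]
width: 0.0452
grasp_force: 40.1
```

```bash
python3 -m crank '[{"claw":1,"offset":[0,0,10],"twist":0},{"claw":1,"offset":[0,0,20],"twist":0},{"claw":1,"offset":[0,0,0],"twist":0},{"claw":1,"offset":[0,0,0],"twist":0},{"claw":1,"offset":[0,0,0],"twist":0}]'
python3 - <<'E'
from h import *
p=env.camera('scene');c=cloud(p)
P=c[(p['range_z']>0)&(np.hypot(c[...,0]-.457,c[...,1]+.37)<.04)]; print(ax(P,.03,.05),ax(P,.006,.022),P[P[:,2]>.01][:,2].min())
E
```

```text
t: 33.5
eef_pos: [0.4562, -0.371, 0.0948]
tool_rot: [-0.0, 0.692, 0.722, 0.0]
contact_force: [0.7, 0.3, -2.7]
width: 0.0455
grasp_force: 40.6
(135, [459.4, -369.0], [49.4, 49.7], 50.1) None 0.02709002906816997
```

```bash
python3 -m crank '[{"claw":1,"offset":[0,0,35],"twist":0},{"claw":1,"offset":[0,0,40],"twist":0},{"claw":1,"offset":[0,0,35],"twist":0},{"claw":1,"offset":[10,10,0],"twist":0},{"claw":1,"offset":[19,19.3,0],"twist":0},{"claw":1,"offset":[19,19.3,0],"twist":0},{"claw":1,"offset":[19,19.3,0],"twist":0},{"claw":1,"offset":[19,19.3,0],"twist":0},{"claw":1,"offset":[19,19.3,0],"twist":0},{"claw":1,"offset":[19,19.3,0],"twist":0},{"claw":1,"offset":[19,19.3,0],"twist":0},{"claw":1,"offset":[19,19.3,0],"twist":0},{"claw":1,"offset":[19,19.3,0],"twist":0},{"claw":1,"offset":[9,9.3,0],"twist":0},{"claw":1,"offset":[0,0,0],"twist":0},{"claw":1,"offset":[0,0,0],"twist":0},{"claw":1,"offset":[0,0,0],"twist":0},{"claw":1,"offset":[0,0,0],"twist":0}]'
python3 - <<'E'
from h import *
p=env.camera('scene');c=cloud(p)
P=c[(p['range_z']>0)&(np.hypot(c[...,0]-.6464,c[...,1]+.178)<.045)]; print(ax(P,.13,.16), ax(P,.18,.235))
E
```

```text
t: 35.05
eef_pos: [0.645, -0.1805, 0.2052]
tool_rot: [0.0, 0.693, 0.721, -0.001]
contact_force: [0.3, -0.8, -1.2]
width: 0.0453
grasp_force: 41.4
(202, [648.6, -179.1], [49.3, 48.5], 12.7) (215, [651.9, -180.1], [47.0, 53.8], 47.0)
```

```bash
python3 -m crank '[{"claw":1,"offset":[-1,1,-20],"twist":0},{"claw":1,"offset":[0,0,-35],"twist":0},{"claw":1,"offset":[0,0,-35],"twist":0},{"claw":1,"offset":[0,0,-20],"twist":0},{"claw":1,"offset":[0,0,-10],"twist":0},{"claw":1,"offset":[0,0,-7],"twist":0},{"claw":1,"offset":[0,0,-2],"twist":0},{"claw":1,"offset":[0,0,0],"twist":0},{"claw":1,"offset":[0,0,0],"twist":0}]'
```

```text
t: 35.85
eef_pos: [0.6461, -0.178, 0.0778]
tool_rot: [0.001, 0.692, 0.722, 0.001]
contact_force: [-0.0, -0.2, -1.0]
width: 0.0452
grasp_force: 41.4
```

```bash
python3 -m crank '[{"claw":1,"offset":[0,0,-3],"twist":0},{"claw":1,"offset":[0,0,-3],"twist":0},{"claw":1,"offset":[0,0,0],"twist":0},{"claw":0.5,"offset":[0,0,0],"twist":0},{"claw":0.3,"offset":[0,0,0],"twist":0},{"claw":0,"offset":[0,0,0],"twist":0},{"claw":0,"offset":[0,0,0],"twist":0},{"claw":0,"offset":[0,0,0],"twist":0},{"claw":0,"offset":[0,0,0],"twist":0},{"claw":0,"offset":[0,0,35],"twist":0},{"claw":0,"offset":[0,0,35],"twist":0},{"claw":0,"offset":[0,0,35],"twist":0},{"claw":0,"offset":[0,0,35],"twist":0},{"claw":0,"offset":[-27,-20,0],"twist":0},{"claw":0,"offset":[-27,-21,0],"twist":0},{"claw":0,"offset":[-27,-21,0],"twist":0},{"claw":0,"offset":[0,0,0],"twist":0},{"claw":0,"offset":[0,0,0],"twist":0},{"claw":0,"offset":[0,0,0],"twist":0}]'
python3 - <<'E'
from h import *
p=env.camera('scene');c=cloud(p);v=[(p,c,p['range_z']>0)]
report(dict(tree=(.635,.086),candle=(.638,.02),lantern=(.641,-.046),flake=(.6435,-.112),bauble=(.6464,-.178)),r=.033,views=v)
m=(p['range_z']>0)&(abs(c[...,0]-.564)<.03)&(abs(c[...,1]+.2405)<.03); print('handle',ax(c[m],.06,.12))
cv2.imwrite('pics/s5c.png',cv2.resize(cv2.cvtColor(p['frame'][150:280,180:380],cv2.COLOR_RGB2BGR),None,fx=4,fy=4))
E
```

```text
t: 37.43
eef_pos: [0.5647, -0.2389, 0.2103]
tool_rot: [0.0, 0.692, 0.722, 0.0]
contact_force: [-0.2, 0.2, 1.3]
width: 0.0854
grasp_force: 0.0
tree 0 up (305, [637.5, 85.8], [19.3, 57.1], 2.6) foot (102, [630.3, 85.7], [51.5, 55.6], 1.8) zmax 0.121
candle 0 up (248, [635.4, 17.4], [36.3, 34.2], 3.5) foot (122, [634.1, 18.7], [49.3, 56.1], 5.2) zmax 0.121
lantern 0 up (383, [644.2, -48.8], [48.3, 44.9], 5.0) foot (94, [643.5, -47.1], [43.7, 58.3], 20.1) zmax 0.115
flake 0 up (232, [645.2, -111.7], [18.6, 51.9], 6.7) foot (108, [643.0, -115.4], [57.4, 55.6], 8.6) zmax 0.11
bauble 0 up (254, [653.0, -173.6], [39.6, 46.4], 34.1) foot (114, [641.9, -181.4], [53.6, 55.3], 4.3) zmax 0.11
handle (192, [567.6, -240.8], [18.6, 37.2], 2.3)
```

View pics/s5c.png

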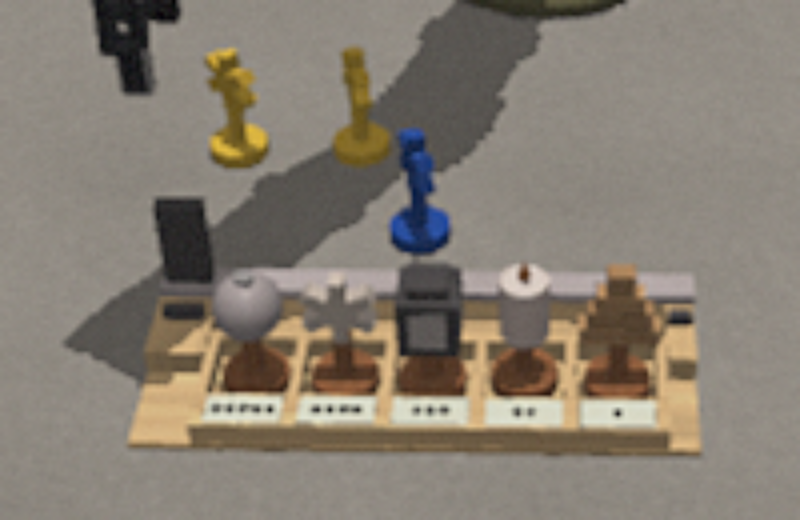

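All five stand upright in their pockets and the handle is at about (566,-240) mm. Now close the bar.

```bash
python3 -m crank '[{"claw":0,"offset":[0.3,-0.5,-25],"twist":0},{"claw":0,"offset":[0,0,-30],"twist":0},{"claw":0,"offset":[0,0,-30],"twist":0},{"claw":0,"offset":[0,0,-25],"twist":0},{"claw":0,"offset":[0,0,-15],"twist":0},{"claw":0,"offset":[0,0,0],"twist":0},{"claw":0,"offset":[0,0,0],"twist":0},{"claw":1,"offset":[0,0,0],"twist":0},{"claw":1,"offset":[0,0,0],"twist":0},{"claw":1,"offset":[0,0,0],"twist":0},{"claw":1,"offset":[0,0,0],"twist":0},{"claw":1,"offset":[0,0,0],"twist":0},{"claw":1,"offset":[0,0,0],"twist":0},{"claw":1,"offset":[0,0,0],"twist":0},{"claw":1,"offset":[0,0,0],"twist":0},{"claw":1,"offset":[0,0,0],"twist":0}]' 60
python3 -m crank '[{"claw":1,"offset":[0,0,7],"twist":0},{"claw":1,"offset":[0,0,8],"twist":0},{"claw":1,"offset":[0,0,0],"twist":0},{"claw":1,"offset":[0,0,0],"twist":0},{"claw":1,"offset":[0,0,0],"twist":0}]'
```

```text
t: 38.82
eef_pos: [0.565, -0.24, 0.0858]
tool_rot: [0.0, 0.692, 0.722, 0.0]
contact_force: [-0.5, 0.1, 5.3]
width: 0.012
grasp_force: 61.8
t: 39.23
eef_pos: [0.5645, -0.24, 0.1001]
tool_rot: [0.0, 0.692, 0.722, -0.0]
contact_force: [0.8, -0.9, -1.7]
width: 0.0124
grasp_force: 60.9
```

```bash
python3 -m crank '[{"claw":1,"offset":[8,0.35,0],"twist":0},{"claw":1,"offset":[9,0.4,0],"twist":0},{"claw":1,"offset":[9,0.4,0],"twist":0},{"claw":1,"offset":[9,0.4,0],"twist":0},{"claw":1,"offset":[9,0.4,0],"twist":0},{"claw":1,"offset":[6,0.3,0],"twist":0},{"claw":1,"offset":[5,0.2,0],"twist":0},{"claw":1,"offset":[0,0,0],"twist":0},{"claw":1,"offset":[0,0,0],"twist":0},{"claw":1,"offset":[0,0,0],"twist":0}]'
```

```text
t: 40.07
eef_pos: [0.6194, -0.2376, 0.1001]
tool_rot: [-0.0, 0.692, 0.722, -0.0]
contact_force: [-0.5, -0.9, -2.8]
width: 0.0122
grasp_force: 60.9
```

```bash
python3 -m crank '[{"claw":1,"offset":[2,0,0],"twist":0},{"claw":1,"offset":[0,0,0],"twist":0},{"claw":1,"offset":[0,0,0],"twist":0}]'
```

```text
t: 40.32
eef_pos: [0.6195, -0.2376, 0.0997]
tool_rot: [-0.002, 0.692, 0.722, -0.001]
contact_force: [-5.6, -1.0, -2.6]
width: 0.0121
grasp_force: 60.9
```

End stop felt. Let it down and release.

```bash
python3 -m crank '[{"claw":1,"offset":[-1,0,-7],"twist":0},{"claw":1,"offset":[0,0,-6],"twist":0},{"claw":1,"offset":[0,0,0],"twist":0},{"claw":1,"offset":[0,0,0],"twist":0}]'
python3 -m crank '[{"claw":0.5,"offset":[0,0,0],"twist":0},{"claw":0,"offset":[0,0,0],"twist":0},{"claw":0,"offset":[0,0,0],"twist":0},{"claw":0,"offset":[0,0,0],"twist":0},{"claw":0,"offset":[0,0,0],"twist":0},{"claw":0,"offset":[0,0,0],"twist":0},{"claw":0,"offset":[0,0,30],"twist":0},{"claw":0,"offset":[0,0,35],"twist":0},{"claw":0,"offset":[0,0,35],"twist":0},{"claw":0,"offset":[0,0,35],"twist":0},{"claw":0,"offset":[-25,0,0],"twist":0},{"claw":0,"offset":[-25,0,0],"twist":0},{"claw":0,"offset":[-25,0,0],"twist":0},{"claw":0,"offset":[-25,0,0],"twist":0},{"claw":0,"offset":[0,0,0],"twist":0},{"claw":0,"offset":[0,0,0],"twist":0},{"claw":0,"offset":[0,0,0],"twist":0}]'
python3 - <<'E'
from h import *
p=env.camera('scene');c=cloud(p);v=[(p,c,p['range_z']>0)]
report(dict(tree=(.635,.086),candle=(.638,.02),lantern=(.641,-.046),flake=(.6435,-.112),bauble=(.6464,-.178)),r=.033,views=v)
for (q,d) in ((p,c),(lambda t:(t,cloud(t)))(env.camera('top'))):
    m=(q['range_z']>0)&(abs(d[...,0]-.617)<.03)&(abs(d[...,1]+.2455)<.03); print('handle',ax(d[m],.06,.12),np.sort(d[m][:,2])[-8:].round(4))
cv2.imwrite('pics/s6c.png',cv2.resize(cv2.cvtColor(p['frame'][150:280,180:380],cv2.COLOR_RGB2BGR),None,fx=4,fy=4))
E
```

```text
t: 40.65
eef_pos: [0.6195, -0.2376, 0.0867]
tool_rot: [-0.001, 0.692, 0.722, -0.001]
contact_force: [-6.3, -2.5, -3.4]
width: 0.0123
grasp_force: 60.9
t: 42.07
eef_pos: [0.5215, -0.2372, 0.2226]
tool_rot: [0.001, 0.692, 0.722, 0.0]
contact_force: [-0.6, 0.9, -0.1]
width: 0.0852
grasp_force: 0.0
tree 0 up (300, [638.3, 85.8], [18.9, 56.8], 2.8) foot (108, [629.7, 86.0], [56.8, 54.6], 68.0) zmax 0.121
candle 0 up (247, [637.2, 17.6], [34.3, 34.4], 1.0) foot (117, [636.3, 21.4], [61.3, 43.1], 89.7) zmax 0.121
lantern 0 up (384, [643.8, -48.2], [48.6, 44.7], 1.4) foot (105, [643.1, -45.7], [42.9, 59.4], 21.6) zmax 0.115
flake 0 up (231, [645.3, -112.0], [53.2, 19.3], 89.3) foot (101, [639.6, -116.1], [53.6, 55.9], 10.2) zmax 0.11
bauble 0 up (256, [651.9, -175.2], [42.5, 44.0], 51.2) foot (104, [644.1, -181.4], [49.2, 55.9], 3.4) zmax 0.111
handle (201, [622.2, -238.8], [17.3, 37.0], 5.3) [0.3495 0.3498 0.3503 0.3505 0.3507 0.3517 0.3519 0.3521]
handle (112, [619.2, -237.8], [13.7, 36.3], 1.6) [0.3496 0.3499 0.35   0.3504 0.3509 0.3519 0.3519 0.3543]
```

View pics/s6c.png

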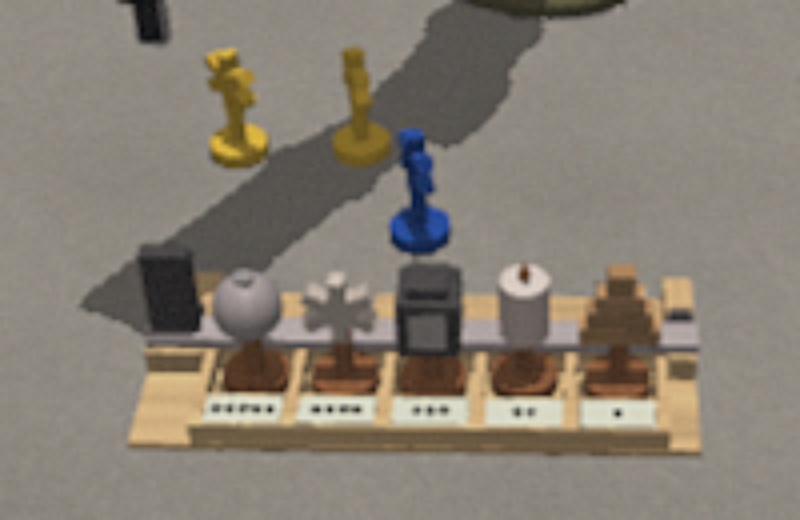

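```bash
python3 - <<'E'
from h import *
p=env.camera('scene');d=cloud(p)
m=(p['range_z']>0)&(abs(d[...,0]-.617)<.03)&(abs(d[...,1]+.2455)<.03)&(d[...,2]<.15); print(np.sort(d[m][:,2])[-30::4].round(4))
top=np.sort(d[m][:,2])[-5]
if top<.112: print(env.job_done())
E
```

```text
[0.1064 0.1068 0.1073 0.1075 0.1077 0.1082 0.1088 0.1108]
the job is handed in; nothing more can be done
None
```

The job is handed in: the last images show all five decorations upright in their own pockets, placed in number order, with the keeper bar closed and down. The jug, carton and tape roll were never touched. The judge returned no verdict.

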